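# Release the lock pin and dock a drive in its test socket

## Task

Load the drive into the test dock: reach through the finger window of the sled, press the spring lock pin down with a fingertip and, while it is held down, push the sled away along its rails towards the socket block until the drive's end is home in the socket and the lock pin has sprung up again in the sled's other hole. Everything is pressed and pushed, nothing is picked up; do not touch the drive, and leave the tools and the screw tray round the dock where they lie.

Things in the scene. Friction and masses are not known exactly. Their poses are not given: they have to be found in the camera images.
- dock: Fixed drive-test dock, 334 mm long (x), 124 wide, aluminium side rails with lips (top 27 mm above the worktop), stop bar at the near end (-x), socket block 45 mm high at the far end (from x = +130 mm). Origin: centre of its underside, on the worktop. Its x axis is the way the sled slides to dock: away from the robot, 0 to 0.6 rad to the right. Open channel under the sled, floor at 6 to 10 mm.
- lock_pin (a joint): Travel of the spring lock pin, m: 0 up, 0.010 fully down (spring 2.1 to 5.1 N). Upright round steel pin, 28 mm across, in the dock at its x = -65.5 mm, y = 0. Up, it blocks the sled. More than 7 mm down (8 to 10 is safe) it clears the sled's underside; the solid plate between the sled's holes can then slide over it and keep it down; it springs up by itself in the other hole at the docked end.
- lock_pin_top (a point): Centre of the lock pin's flat top, moving with the pin: 23 mm above the worktop when up (1 mm above the sled's plate), 13 mm when fully down. When the sled is docked it stands in the sled's other hole, 33 x 33 mm, centred at x = -84 mm of the sled.
- sled: Loose aluminium sled, 220 mm long (x), 96 wide, plate 6 thick, 0.35 to 0.7 kg, between the dock's rails under their lips; underside 16 mm, top 22 mm above the worktop. Origin: centre of its underside; axes as the dock's. At the start at x = -45 mm of the dock, locked by the pin in the finger window; docked at +16 to +19.5 mm (64 mm on), stopped by the socket block. A few newtons move it.
- finger_window (a point): Centre of the sled's finger window, level with the plate's top. The window is 40 mm long (x), 46 mm wide (y). At the start the pin stands in it, its centre 4.5 mm nearer the robot. A closed finger pair (15 mm or more along x) over the window's centre stays on the pin until it bears on the window's far edge and pushes the sled; the near edge then passes over the pin.
- push_wall (a point): Middle of the top edge of the push wall, a lip 40 mm wide, 6 mm thick, rising 12 mm above the plate (34 mm above the worktop) along the window's far edge; the point is on its near face, flush with the window's edge, and moves with the sled.
- drive: Flat drive 100 x 70 x 8 mm (long side along x), loose in the nest at the far end of the sled, its end 8 mm beyond the sled's. Origin: centre of its underside, at x = +68 mm, z = +6 mm of the sled. Docked, that end is inside the socket's mouth.
- screwdriver: Bystander: slim black screwdriver, 154 mm long, 12 mm thick, lying left of the dock.
- cutters: Bystander: red-handled side cutters, 130 mm long, 14 mm thick, lying right of the dock.
- tray: Bystander: round clear screw tray, 80 mm, 12 mm high, lying right of the dock, nearer the robot than the cutters.

How it is judged:
By the outcome, as a careful person would: the job done as asked, in the order asked, and still so for the second after the job is handed in, with the robot touching nothing.
It also fails if it takes over 38 s, if anything falls off the work surface, if the arm or the gripper's body presses on something with over 40 N, if the wrist force passes 120 N, or if a joint passes its speed limit or range.

## Robot

A 7-joint arm with a two-finger parallel gripper is mounted at the origin on a cart in front of the work surface, level with it; the furniture and walls round the work are solid. World frame = base frame: x ahead of the robot, y to its left, z up, the work surface at z = 0. Lengths are in m, angles in rad, forces in N, time in s.
With the tool pointing down it reaches from about 0.4 to 0.85 m from the base axis. Payload 10.4 kg.
Tool frame: the origin (TCP) lies on the centre line of the jaws, within the pads' length; the fingertips stand 14 mm ahead of it and the grasp point (between the pads) lies 5 mm behind it (manip.tip_reach is the distance from the TCP to the fingertips, in m); z points along the fingers, y is the line along which they close (so a half turn about z gives the same grasp; the last joint's range is limited). The gripper opens to 85 mm and grips with 20 to 120 N. Pads are 22 mm wide; open, the fingers measure 114 mm over their backs; the gripper's body (76 mm by 85 mm) begins 54 mm behind the grasp point. The pads swing forward as they close: fully open they stand 13 mm farther back than shut.
Start: joints at [-1.187, 0.332, -0.065, 1.46, 0.022, 1.35, -0.088], TCP at [0.247, 0.574, 0.245] pointing down, gripper open.
Joint ranges: [-2.6, 2.6], [-0.5, 2.12], [-1.47, 1.34], [0.16, 2.42], [-1.27, 4.41], [0.06, 2.06], [-2.6, 2.6]. Speed limits (rad/s): [2.22, 2.22, 2.79, 2.79, 3.14, 3.14, 3.14].

## Interface

Orientations are given as a unit quaternion [x, y, z, w].
In Python, from workcell import manip gives the robot as it stands.
- The arm moves only by the shell command python3 -m pendant 'ROWS' [FORCE]. ROWS is JSON, a list of rows, each a list of 7 numbers: the shift along the tool's x, y, z in units of 50 mm (1.0 is 50 mm), then the turn, a rotation vector about the tool's x, y, z in units of 8 degrees (1.0 is 8 degrees), then the opening, from -1 (shut) to 1 (fully open), so that 0 is half open. In form: [[dx, dy, dz, ax, ay, az, jaw], ...]. A call has exactly 10 rows; each row is the pose to reach, as a shift and turn from the pose commanded when the call began, along the tool's axes at that moment; what a row does not reach only later rows make up. A row lasts 1/8 s, in which the tool goes at most 62.5 mm and 10.7 degrees, less where a joint would pass 70% of its speed; a pose out of reach is approached as far as the arm can. A call with a gripper value outside its range is refused whole. The fingers move at their own pace and stop on an object; FORCE is the grip in N (left out, the last holds). Time passes only in rows, so rows that repeat a pose let the fingers close, or fill a call up. It gives the time, the measured TCP pose, the force, the opening and the grip force at its end, in the units of the state.
- manip.get_obs(): the state, without advancing time (a new reading comes with each control period).
- manip.camera(name): name is "scene" or "side" or "wrist"; returns (picture, depth): 480x640x3 uint8, red, green, blue; 480x640 float32, m along the optical axis (not along the pixel's ray), 0 where there is no reading.
- manip.get_calibration(name): a dict with "fx", "fy", "cx", "cy" (pixels), "xyz" and "orientation" of the camera in the world. Camera axes: x right, y up, looking along -z (the intrinsics and any distortion apply to the point x, -y, -z); pixel columns grow to the right and rows downward; lengths in m; the calibration is good to about 2 mm. A picture is of the moment at which its call begins: read the wrist's pose just before it. get_calibration takes no time and is no camera call; for the wrist camera it gives the pose at the moment of the call.
- manip.hand_in(): hands the job in; it is judged then, once.
Trained networks look in the newest picture that a camera, given by its name, has taken for a name from the list of things; names that differ only in an ending like _2 or _b are one class to them, and where a whole thing is asked for, a point or a joint stands for the part that bears it (a point fixed in the world has none). Each returns a list of dicts, best first, with "p" (0 to 1); they miss things now and then, are a little off and sometimes report something else, mostly with a low value. They report only what shows in the picture. A call takes as long as a camera call.
- manip.find_in(thing, camera): "box" ([left, top, right, bottom] in pixels, round what is visible of it).
- manip.trace(thing, camera): "pixels" (480x640 bool, what is visible of it) and "box" ([left, top, right, bottom] in pixels, round what is visible of it).
- manip.tip_of(thing, camera): "pixel" ([column, row] in pixels: a listed point, or the origin of a listed thing).
The state is a dict: "clock": time; "joint_pos": joint angles; "joint_velocities": joint speeds; "tau": joint torques, N m; "position": TCP position; "ee_rot": TCP orientation; "ft_force": force on the tool from outside, world axes, zero at the start; "torque": the same for the moment, N m; "grip_width": opening from 0.0 (shut) to 1.0 (fully open); "grasp_force": force on a finger pad.
Only numpy, scipy, OpenCV 4.12 (cv2) and the standard library are available. Lean on these libraries where they do the work, as an engineer would, in place of code of your own. Each camera call takes 0.05 s, during which the arm holds its last target. There are 200 camera calls.

## Working session

There is one attempt and no reset: what is moved stays moved. The work goes in short steps, Python scripts to look and compute and a shell command to move; the robot and the scene stay as the last step left them, time stands still between calls to the robot, and variables do not carry over. Pictures are saved under pics/ and viewed, at most 10 in all, crops included, and the job is handed in when it is done.

```bash
mkdir -p pics
cat > h.py <<'E'
import numpy as np, cv2
from scipy.spatial.transform import Rotation as R
from workcell import manip
def look(cam,name=None):
    c=manip.get_calibration(cam); im,d=manip.camera(cam)
    if name: cv2.imwrite('pics/'+name,im[:,:,::-1])
    return c,im,d
def ray(c,px):
    v=np.array([(px[0]-c['cx'])/c['fx'],-(px[1]-c['cy'])/c['fy'],-1.])
    return R.from_quat(c['orientation']).apply(v),np.array(c['xyz'])
def at_z(c,px,z):
    v,o=ray(c,px); return o+v*(z-o[2])/v[2]
def at_d(c,px,d):
    v,o=ray(c,px); return o+v*d[int(round(px[1])),int(round(px[0]))]
E
python3 - <<'E'
from h import *
s=manip.get_obs(); print(s['position'],s['ee_rot'],s['clock'],manip.tip_reach)
Z={'lock_pin_top':.023,'finger_window':.022,'push_wall':.034,'drive':.022,'sled':.022,'dock':.022}
for cam in('scene','side'):
    c,im,d=look(cam,cam+'0.png'); print(cam,c)
    for t,z in Z.items():
        r=manip.tip_of(t,cam)
        for q in r[:2]: print(t,round(q['p'],2),np.round(q['pixel']),np.round(at_z(c,q['pixel'],z),4))
E
```

```text
[0.24716983 0.57361316 0.24447349] [ 2.02014096e-01  9.79382314e-01 -7.58491059e-04 -1.17350052e-04] 0.0 0.014
scene {'fx': 470.3271933320603, 'fy': 470.3271933320603, 'cx': 325.0230114923154, 'cy': 243.32626027578382, 'xyz': array([ 0.149584  , -0.66747749,  0.42442764]), 'orientation': array([ 0.51573939, -0.14171651, -0.24262575,  0.80935904])}
lock_pin_top 0.64 [284. 253.] [0.5123 0.0592 0.023 ]
finger_window 0.66 [286. 256.] [0.5083 0.0469 0.022 ]
push_wall 0.93 [297. 250.] [0.5289 0.0372 0.034 ]
push_wall 0.55 [372. 294.] [ 0.548  -0.1685  0.034 ]
drive 0.58 [328. 255.] [0.5767 0.0057 0.022 ]
sled 0.75 [295. 253.] [0.5291 0.0483 0.022 ]
dock 0.79 [322. 266.] [ 0.5447 -0.0236  0.022 ]
side {'fx': 519.8735914255994, 'fy': 519.8735914255994, 'cx': 320.9858251347218, 'cy': 239.5140094440104, 'xyz': array([0.498725  , 0.71189198, 0.5473678 ]), 'orientation': array([-0.01500906,  0.46295935,  0.88586479, -0.02620949])}
lock_pin_top 0.71 [339. 276.] [0.5099 0.0589 0.023 ]
finger_window 0.76 [338. 272.] [0.5116 0.0476 0.022 ]
push_wall 0.55 [328. 262.] [0.5294 0.0384 0.034 ]
drive 0.91 [296. 254.] [0.5863 0.0028 0.022 ]
sled 0.67 [328. 270.] [0.528  0.0454 0.022 ]
dock 0.72 [307. 271.] [0.5634 0.048  0.022 ]
```

View pics/side0.png

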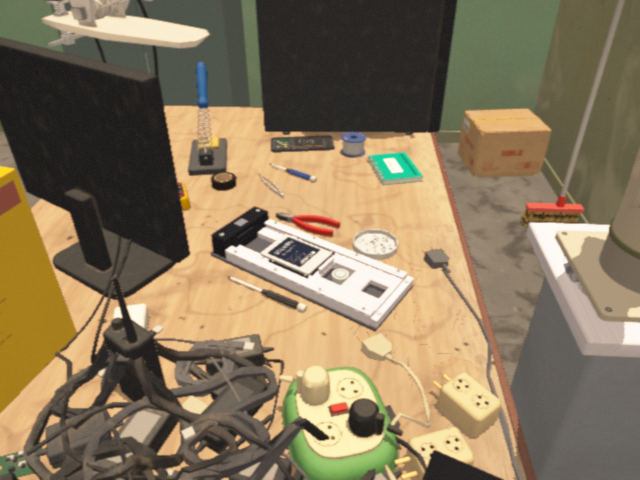

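Run:
```python
from h import *
s=manip.get_obs(); r=R.from_quat(s['ee_rot']); 
p=np.array([.511,.053,.20]); print('d tool units',r.inv().apply(p-s['position'])/.05)
c,im,d=look('side')
for t in('drive','sled'):
    m=manip.trace(t,'side')[0]['pixels'].astype(np.uint8)
    ys,xs=np.nonzero(m); P=np.array([at_z(c,(x,y),.03 if t=='drive' else .022) for x,y in zip(xs[::5],ys[::5])])[:,:2].astype(np.float32)
    print(t,cv2.minAreaRect(P))
```

```text
d tool units [-8.96689866 -7.48405544  0.90571408]
drive ((0.585582435131073, 0.012019932270050049), (0.07494355738162994, 0.10240666568279266), 59.41818618774414)
sled ((0.5230122804641724, 0.04049307852983475), (0.09056224673986435, 0.21991218626499176), 58.40034484863281)
```

```bash
python3 -m pendant '[[-0.9,-0.75,0,0,0,0,-1],[-1.8,-1.5,0,0,0,0,-1],[-2.7,-2.25,0,0,0,0,-1],[-3.6,-3,0,0,0,0,-1],[-4.5,-3.75,0,0,0,0.3,-1],[-5.4,-4.5,0,0,0,0.6,-1],[-6.3,-5.25,0,0,0,0.95,-1],[-7.2,-6,0.2,0,0,0.95,-1],[-8.1,-6.75,0.5,0,0,0.95,-1],[-8.95,-7.5,0.9,0,0,0.95,-1]]' 60
python3 -m pendant '[[0,0,0,0,0,0,-1],[0,0,0,0,0,0,-1],[0,0,0,0,0,0,-1],[0,0,0,0,0,0,-1],[0,0,0,0,0,0,-1],[0,0,0,0,0,0,-1],[0,0,0,0,0,0,-1],[0,0,0,0,0,0,-1],[0,0,0,0,0,0,-1],[0,0,0,0,0,0,-1]]'
cat > m.py <<'E'
from h import *
import sys
s=manip.get_obs(); r=R.from_quat(s['ee_rot']); print(s['clock'],s['position'],r.as_matrix().round(3).tolist(),s['ft_force'],s['grip_width'])
Z={'lock_pin_top':.023,'finger_window':.022,'push_wall':.034,'drive':.022,'sled':.022}
c,im,d=look('wrist',sys.argv[1])
for t,z in Z.items():
    for q in manip.tip_of(t,'wrist')[:2]:
        p=at_z(c,q['pixel'],z); print(t,round(q['p'],2),np.round(q['pixel']),p.round(4),'tool mm',(r.inv().apply(p-s['position'])*1000).round(1))
for t in('drive','sled'):
    for q in manip.trace(t,'wrist')[:1]:
        ys,xs=np.nonzero(q['pixels']); P=np.array([at_z(c,(x,y),.03 if t=='drive' else .022)[:2] for x,y in zip(xs[::9],ys[::9])],np.float32)
        print(t,q['box'],cv2.minAreaRect(P))
E
python3 m.py w1.png
```

```text
clock: 2.1
position: [0.5109, 0.0508, 0.2005]
ee_rot: [0.266, 0.964, 0.001, 0.001]
ft_force: [1.6, 0.8, 0.4]
grip_width: -0.001
grasp_force: 0.0
clock: 3.35
position: [0.5099, 0.0526, 0.2003]
ee_rot: [0.266, 0.964, 0.0, -0.0]
ft_force: [-0.2, 0.6, -0.4]
grip_width: 0.002
grasp_force: 0.0
3.35 [0.50988567 0.05256509 0.20028682] [[-0.858, 0.514, -0.0], [0.514, 0.858, 0.0], [0.0, 0.0, -1.0]] [-0.15836899  0.56908012 -0.38933131] 0.0015638563368124386
lock_pin_top 0.56 [313. 209.] [0.507  0.0525 0.023 ] tool mm [  2.4  -1.6 177.3]
push_wall 0.62 [318. 243.] [0.5319 0.0422 0.034 ] tool mm [-24.2   2.4 166.3]
drive 0.85 [316. 303.] [0.5867 0.0081 0.022 ] tool mm [-88.7   1.3 178.3]
sled 0.76 [316. 233.] [0.527  0.0436 0.022 ] tool mm [-19.3   1.1 178.3]
drive [275.5, 254.6, 355.4, 314.2] ((0.5643702745437622, 0.02027951553463936), (0.06802302598953247, 0.05751580744981766), 57.28387451171875)
sled [256.4, 99.0, 375.8, 340.4] ((0.5252636671066284, 0.04325205087661743), (0.08888880908489227, 0.21932247281074524), 59.24400329589844)
```

View pics/w1.png

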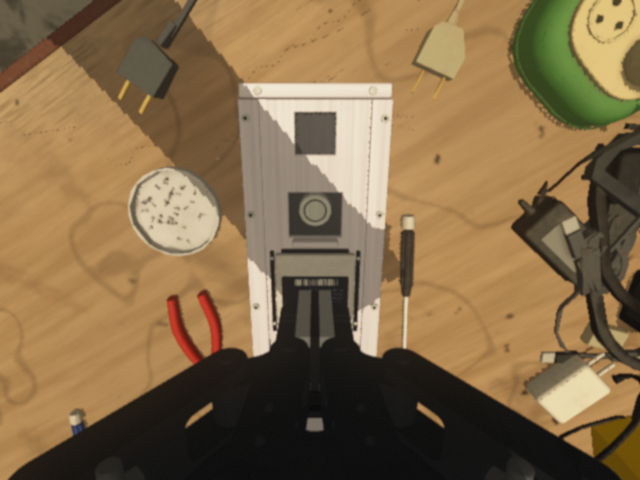

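Run:
```python
from h import *
s=manip.get_obs(); r=R.from_quat(s['ee_rot']); c=manip.get_calibration('wrist')
for n,px,z in(('hole',(315.5,133),.022),('win',(315,214),.022),('pin',(315,210.5),.023),('winL',(289,214),.022),('winR',(341.5,214),.022),('near',(315,192),.022),('far/wall',(315,236),.034),('barL',(239,90),.027),('barR',(392,90),.027)):
    p=at_z(c,px,z); print(n,p.round(4),'tool mm',(r.inv().apply(p-s['position'])*1000).round(1))
```

```text
hole [0.4541 0.0866 0.022 ] tool mm [ 65.3   0.5 178.3]
win [0.5117 0.0517 0.022 ] tool mm [ -2.1   0.2 178.3]
pin [0.5088 0.0534 0.023 ] tool mm [  1.3   0.2 177.3]
winL [0.5002 0.0324 0.022 ] tool mm [ -2.1 -22.2 178.3]
winR [0.5235 0.0713 0.022 ] tool mm [ -2.1  23.  178.3]
near [0.4952 0.0615 0.022 ] tool mm [ 17.1   0.2 178.3]
far/wall [0.5254 0.0435 0.034 ] tool mm [-18.1   0.2 166.3]
barL [0.3967 0.0528 0.027 ] tool mm [ 97.2 -57.9 173.3]
barR [0.4566 0.153  0.027 ] tool mm [ 97.3  58.8 173.3]
```

```bash
python3 -m pendant '[[-0.05,0,0.6,0,0,0,-1],[-0.05,0,1.2,0,0,0,-1],[-0.05,0,1.8,0,0,0,-1],[-0.05,0,2.3,0,0,0,-1],[-0.05,0,2.6,0,0,0,-1],[-0.05,0,2.8,0,0,0,-1],[-0.05,0,2.9,0,0,0,-1],[-0.05,0,2.9,0,0,0,-1],[-0.05,0,2.9,0,0,0,-1],[-0.05,0,2.9,0,0,0,-1]]'
python3 m.py w2.png
```

```text
clock: 5.0
position: [0.5123, 0.0514, 0.0557]
ee_rot: [0.266, 0.964, 0.0, 0.0]
ft_force: [-0.5, 0.8, 0.5]
grip_width: -0.003
grasp_force: 0.0
5.0 [0.51232966 0.05140141 0.05574835] [[-0.858, 0.514, 0.001], [0.514, 0.858, 0.0], [-0.0, 0.001, -1.0]] [-0.53718071  0.81787868  0.49134116] -0.0025993476495434023
lock_pin_top 0.81 [316. 280.] [0.5083 0.054  0.023 ] tool mm [ 4.8  0.2 32.7]
drive 0.57 [314. 426.] [0.5862 0.0068 0.022 ] tool mm [-86.3  -0.3  33.8]
drive [244.0, 349.5, 386.0, 434.2] ((0.5585980415344238, 0.022005006670951843), (0.06533806025981903, 0.05116356536746025), 58.04648208618164)
sled [208.1, 79.8, 427.6, 353.7] ((0.48759186267852783, 0.06616568565368652), (0.09046041965484619, 0.130126953125), 59.00911331176758)
```

View pics/w2.png

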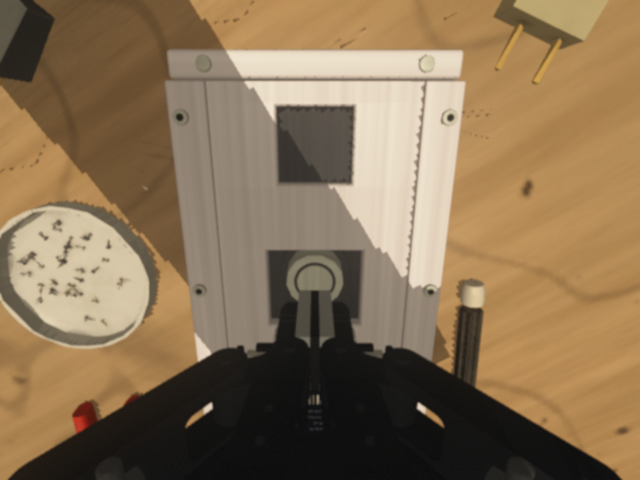

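```bash
python3 -m pendant '[[0,0,0.2,0,0,0,-1],[0,0,0.3,0,0,0,-1],[0,0,0.38,0,0,0,-1],[0,0,0.42,0,0,0,-1],[0,0,0.46,0,0,0,-1],[0,0,0.5,0,0,0,-1],[0,0,0.53,0,0,0,-1],[0,0,0.55,0,0,0,-1],[0,0,0.55,0,0,0,-1],[0,0,0.55,0,0,0,-1]]'
```

```text
clock: 6.65
position: [0.512, 0.0512, 0.0278]
ee_rot: [0.266, 0.964, 0.0, -0.0]
ft_force: [-3.5, 0.2, 4.2]
grip_width: -0.001
grasp_force: 2.2
```

```bash
python3 -m pendant '[[-0.08,0,0,0,0,0,-1],[-0.16,0,0,0,0,0,-1],[-0.24,0,0,0,0,0,-1],[-0.32,0,0,0,0,0,-1],[-0.4,0,0,0,0,0,-1],[-0.48,0,0,0,0,0,-1],[-0.56,0,0,0,0,0,-1],[-0.64,0,0,0,0,0,-1],[-0.72,0,0,0,0,0,-1],[-0.8,0,0,0,0,0,-1]]'; python3 m.py w3.png
```

```text
clock: 7.9
position: [0.5458, 0.0316, 0.0275]
ee_rot: [0.266, 0.964, 0.0, -0.001]
ft_force: [-6.8, 3.7, 6.9]
grip_width: 0.0
grasp_force: 4.1
7.9 [0.5457688  0.03156354 0.02754875] [[-0.858, 0.513, -0.002], [0.513, 0.858, 0.001], [0.002, -0.0, -1.0]] [-6.8310991   3.66679437  6.8858554 ] 0.0003555989852447727
drive [304.4, 391.7, 322.7, 432.5] ((0.580394983291626, 0.01112002320587635), (0.005588018801063299, 0.021012160927057266), 55.41197967529297)
sled [179.4, 45.1, 453.7, 357.1] ((0.5090463757514954, 0.052960485219955444), (0.08945558220148087, 0.12125963717699051), 59.10007095336914)
```

View pics/w3.png

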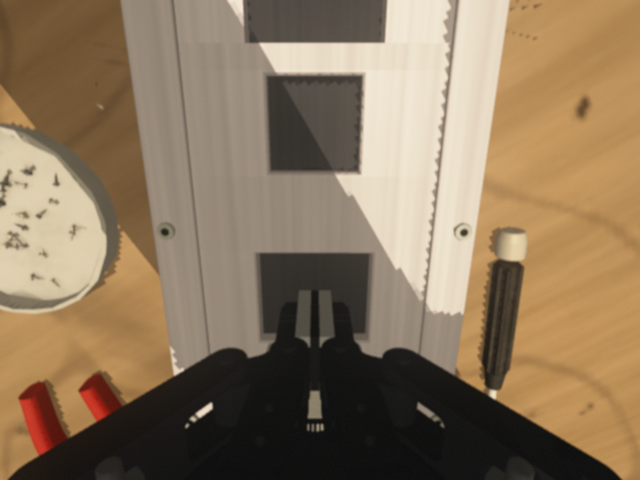

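```bash
python3 -m pendant '[[-0.08,0,0,0,0,0,-1],[-0.16,0,0,0,0,0,-1],[-0.24,0,0,0,0,0,-1],[-0.32,0,0,0,0,0,-1],[-0.4,0,0,0,0,0,-1],[-0.48,0,0,0,0,0,-1],[-0.55,0,0,0,0,0,-1],[-0.6,0,0,0,0,0,-1],[-0.64,0,0,0,0,0,-1],[-0.66,0,0,0,0,0,-1]]'; python3 m.py w4.png
```

```text
clock: 9.55
position: [0.5741, 0.0137, 0.0276]
ee_rot: [0.267, 0.964, -0.0, -0.001]
ft_force: [-6.0, 2.9, 3.7]
grip_width: -0.001
grasp_force: 3.1
9.55 [0.57410631 0.01365928 0.02758899] [[-0.858, 0.514, -0.001], [0.514, 0.858, 0.0], [0.001, -0.001, -1.0]] [-5.99256479  2.92066357  3.69475033] -0.0010775261414590804
sled 0.3 [ 12. 138.] [ 0.4564 -0.0408  0.022 ] tool mm [  73.  -107.2    5.8]
drive [304.9, 391.7, 325.1, 431.1] ((0.6085376143455505, -0.007034175097942352), (0.006105875130742788, 0.0209945235401392), 58.812103271484375)
sled [1.8, 32.2, 103.3, 243.5] ((0.46892449259757996, -0.03339386731386185), (0.03650597482919693, 0.07336389273405075), 44.012577056884766)
```

View pics/w4.png

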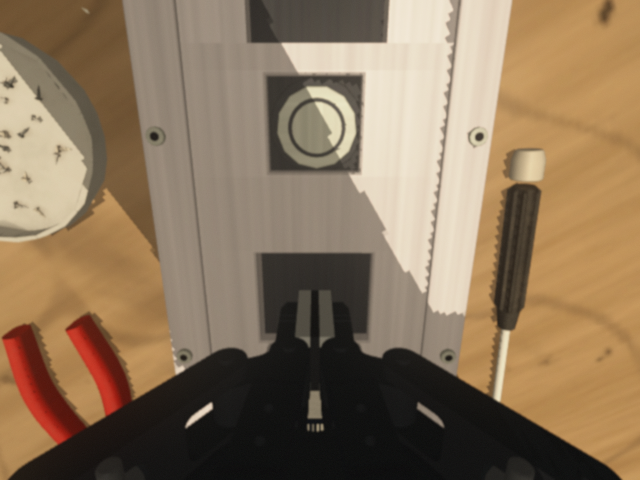

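```bash
python3 -m pendant '[[-0.01,0,0,0,0,0,-1],[-0.02,0,0,0,0,0,-1],[-0.03,0,0,0,0,0,-1],[-0.04,0,0,0,0,0,-1],[-0.04,0,0,0,0,0,-1],[-0.04,0,0,0,0,0,-1],[-0.04,0,0,0,0,0,-1],[-0.04,0,0,0,0,0,-1],[-0.04,0,0,0,0,0,-1],[-0.04,0,0,0,0,0,-1]]'
```

```text
clock: 11.2
position: [0.5756, 0.0128, 0.0276]
ee_rot: [0.266, 0.964, -0.0, -0.001]
ft_force: [-6.8, 3.0, 4.5]
grip_width: 0.002
grasp_force: 3.5
```

```bash
python3 -m pendant '[[-0.01,0,0,0,0,0,-1],[-0.02,0,0,0,0,0,-1],[-0.03,0,0,0,0,0,-1],[-0.04,0,0,0,0,0,-1],[-0.04,0,0,0,0,0,-1],[-0.04,0,0,0,0,0,-1],[-0.04,0,0,0,0,0,-1],[-0.04,0,0,0,0,0,-1],[-0.04,0,0,0,0,0,-1],[-0.04,0,0,0,0,0,-1]]'; python3 m.py w5.png
```

```text
clock: 12.45
position: [0.5757, 0.0128, 0.0275]
ee_rot: [0.266, 0.964, 0.0, -0.003]
ft_force: [-16.0, 6.3, 12.0]
grip_width: -0.0
grasp_force: 8.3
12.45 [0.57567034 0.01282433 0.02753652] [[-0.858, 0.513, -0.005], [0.513, 0.858, 0.002], [0.005, -0.001, -1.0]] [-16.02801353   6.32109586  12.0292301 ] -0.0003638239267163657
lock_pin_top 0.71 [315. 123.] [0.5086 0.0526 0.023 ] tool mm [77.9 -0.3  5. ]
drive [305.3, 392.4, 322.5, 429.0] ((0.6105522513389587, -0.007653184235095978), (0.006232227198779583, 0.020300157368183136), 54.3267822265625)
sled [183.5, 45.8, 456.0, 358.3] ((0.5389959812164307, 0.034853216260671616), (0.08988174796104431, 0.12138635665178299), 58.77123260498047)
```

View pics/w5.png

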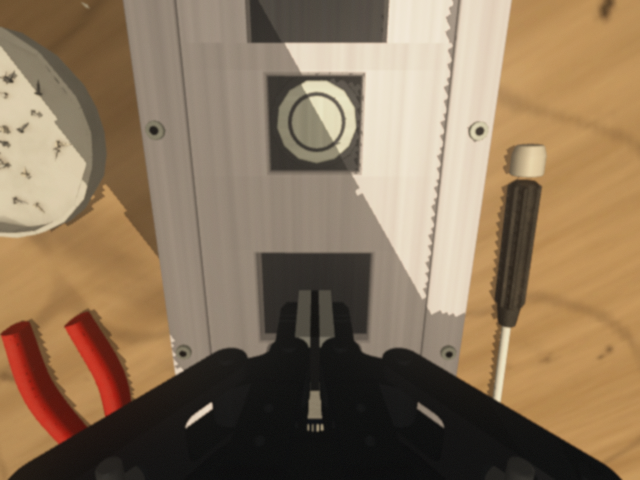

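Sled is hard against its stop (force rose, no motion); the pin (317,121) stands centred in the hole. Now I back off a few mm inside the window, then lift.

```bash
python3 -m pendant '[[0.05,0,0,0,0,0,-1],[0.12,0,0,0,0,0,-1],[0.18,0,0,0,0,0,-1],[0.18,0,0,0,0,0,-1],[0.18,0,-0.2,0,0,0,-1],[0.18,0,-0.6,0,0,0,-1],[0.18,0,-1.2,0,0,0,-1],[0.18,0,-2,0,0,0,-1],[0.18,0,-2.8,0,0,0,-1],[0.18,0,-3.4,0,0,0,-1]]'
python3 -m pendant '[[0.8,0,0,0,0,0,-1],[1.6,0,0,0,0,0,-1],[2,0,0,0,0,0,-1],[2,0,0,0,0,0,-1],[2,0,0,0,0,0,-1],[2,0,0,0,0,0,-1],[2,0,0,0,0,0,-1],[2,0,0,0,0,0,-1],[2,0,0,0,0,0,-1],[2,0,0,0,0,0,-1]]'; python3 m.py w6.png
```

```text
clock: 14.1
position: [0.5709, 0.0161, 0.2005]
ee_rot: [0.267, 0.964, 0.001, 0.001]
ft_force: [1.2, 0.3, -0.7]
grip_width: -0.0
grasp_force: 0.0
clock: 15.35
position: [0.4846, 0.0677, 0.1978]
ee_rot: [0.266, 0.964, 0.0, -0.0]
ft_force: [-0.3, -0.1, 0.2]
grip_width: -0.002
grasp_force: 0.0
15.35 [0.48457927 0.06771151 0.19776902] [[-0.858, 0.514, -0.0], [0.514, 0.858, 0.0], [0.0, 0.0, -1.0]] [-0.29230283 -0.10174475  0.23438961] -0.002098636078538091
lock_pin_top 0.77 [316. 242.] [0.5078 0.0554 0.023 ] tool mm [-26.2   1.3 174.8]
drive [306.5, 392.4, 324.9, 430.1] ((0.660121738910675, -0.03676050156354904), (0.01640305295586586, 0.04811154678463936), 58.76626205444336)
sled [266.9, 216.4, 366.6, 343.6] ((0.5405723452568054, 0.03412652015686035), (0.08821795135736465, 0.12784011662006378), 59.12651824951172)
```

View pics/w6.png

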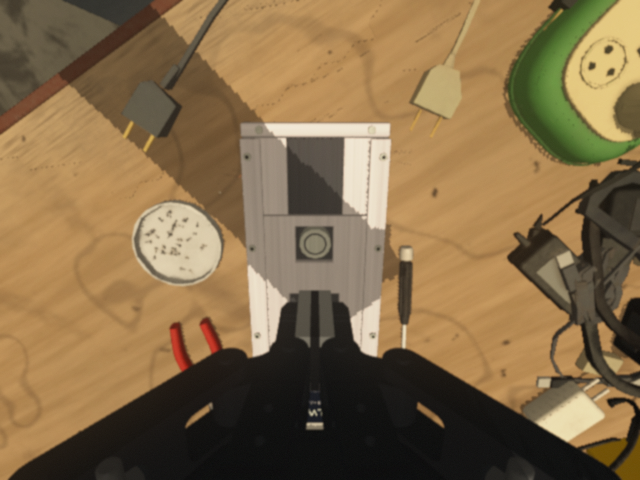

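The pin is up in the other hole at (315,242) and nothing else was disturbed. I check the drive end once from the side camera.

Run:
```python
from h import *
c,im,d=look('side'); cv2.imwrite('pics/s2.png',cv2.resize(im[180:340,180:440,::-1],None,fx=3,fy=3,interpolation=cv2.INTER_CUBIC))
```

```text
(no output)
```

View pics/s2.png

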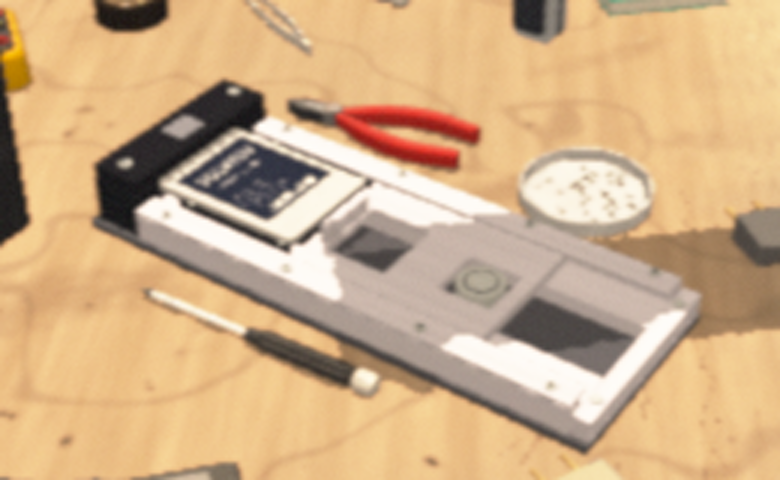

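The drive's end is in the socket block (around 190,160 in the crop), the pin is up at (480,282), and the tools and tray lie where they were.

```bash
python3 -c "
from workcell import manip
print(manip.hand_in())"
```

```text
the job is handed in; nothing more can be done
None
```

The sled is docked against its stop, the drive's end is in the socket, the lock pin has sprung up in the sled's other hole, the tools and tray look undisturbed, and the job is handed in at about 15 s of the 38 s allowed.

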